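# Wedge the sprung bolt of a gauge holder open and take the gauge out

## Task

The pressure gauge is locked in its holder by a sprung bolt. Drive the wooden wedge, thin end first, between the bridge and the bolt's thumb plate until the bolt rests on the full thickness of the wedge, and let go so that the wedge alone holds the bolt back. Then lift the gauge out and set it down gently, face up, in the shallow grey tray, leaving the bolt wedged open and the other things on the bench where they are.

Things in the scene. Friction and masses are not known exactly. Their poses are not given: they have to be found in the camera images.
- holder: Gauge holder, screwed to the bench; origin at bench level under wedge_gap. z up; y from gauge seat towards thumb plate and spring tube (the bolt opens to +y); x: the way the wedge is driven, away from the robot. Base plate 8 mm thick, x -45 to 55, y -125 to 100 mm. Spring tube on a foot at y 70 to 94 mm, 68 mm high.
- wedge_gap (a point): Middle of the back face of the holder's dark steel bridge, 26 mm above the bench (holder x 0, y 0; same axes). Bridge: x -22 to 22, y -16 to 0 mm, 68 mm high. Shut, the gap in y from this face to the thumb plate is 15 mm, open at both x ends. The bolt's bar (16 mm wide) crosses it 50 to 59 mm above the bench; the wedge slides on the base plate below the bar.
- bolt (a joint): Slide of the sprung bolt, m: 0 shut, grows as it is pushed to the holder's +y, stop at 0.038. The spring pushes it shut with 3 N at 0, 5.6 N at 0.026. Shut, its tongue covers 22 mm of the gauge's edge, 2 mm above the dial, and blocks lifting; above 0.0235 the gauge is free. The wedge's full thickness holds it at about 0.026.
- thumb_plate (a point): Middle of the thumb plate's face that looks at the bridge, 26 mm above the bench; holder's axes; moves with the bolt. Steel plate, x -14 to 14, 10 mm thick, 12 to 72 mm above the bench. A lip on its -x edge, out to x = -24 mm, flares away from the bridge as a lead-in.
- wedge_mid (a point): Middle of the wooden wedge's thick part, half-way up. It lies loose on its side on the 2 mm mat: 155 mm long, 36 mm high, 130 g; x to the thin end, z up. x -55 to 35 mm: parallel block 41 mm thick (y -20.5 to 20.5). x 35 to 100 mm: tapers to 6 mm; -y side flat all along (runs along the bridge), +y side slopes (pushes the thumb plate). Friction keeps it when let go.
- wedge_nose (a point): Middle of the wedge's thin end. The wedge is home when the thumb plate bears on its parallel block: wedge_mid 25 mm before to 45 mm past wedge_gap in holder x. About 10 mm before is best: the rear end then stands out on the robot's side of the bridge, clear for the fingers, and wedge_mid is at holder y 20.5 mm, 26 mm above the bench.
- gauge_mid (a point): Centre of the gauge's round body, half-way up (13.5 mm over its underside). It lies on its back, dial up (z up): body 52 mm in diameter, 27 mm thick; brass stem 16 mm wide along its -x, reaching 54 mm from the centre; 160 g. Grasp across the rim. In the holder the stem points to the holder's -y and the rim is free for fingers on both sides in the holder's x.
- gauge: The same gauge; origin at the underside, 14 mm from the body's centre towards the stem.
- seat (a point): Where gauge_mid is while the gauge sits in the holder: 60 mm from the bridge's back face to holder -y, 34.5 mm above the bench. The gauge rests 21 mm above the bench on a black seat, 34 mm (holder x) by 56 mm, between four 8 mm pins at 32 mm radius that stand 40 mm (stem side 48 mm) above the bench, 50 degrees either side of the holder's x.
- tray_floor (a point): Middle of the inner floor of the shallow grey plastic tray, fixed on the bench, 4 mm above it. x along its short side, y along its long side; inside 132 x 172 mm, outside 140 x 180 mm, rim 24 mm above the bench.
- tee: Bystander: brass tee fitting, 44 x 62 x 19 mm, loose.
- block: Bystander: black nylon block, 40 x 62 x 33 mm, loose.
- long_spanner: Bystander: spanner, 164 x 26 x 10 mm, loose.
- tube: Bystander: blue tube, 117 x 36 x 26 mm, loose.
- salve: Bystander: white jar with black lid, 61 mm wide, 45 mm high, loose.

How it is judged (in metres and radians):
On the way, in this order (a step that is already met when the one before it is completed fails the run):
1. the wedge alone holds the bolt back: thumb plate on the wedge's parallel part, robot touching neither, gauge still in its seat (value of joint bolt above 0.0235 m and x of wedge_mid in the frame of wedge_gap between -0.025 and 0.045 m and y of wedge_mid in the frame of wedge_gap between 0.014 and 0.03 m and height (world z) of wedge_mid below 0.045 m and contact force between each of the arm, the fingers and wedge below 0.1 N and contact force between each of the arm, the fingers and bolt below 0.1 N and distance between gauge_mid and seat below 0.012 m), for 0.3 s.
2. the gauge is lifted out of the holder while the wedge holds the bolt open (height (world z) of gauge_mid above 0.075 m and value of joint bolt above 0.0235 m and x of wedge_mid in the frame of wedge_gap between -0.025 and 0.045 m and y of wedge_mid in the frame of wedge_gap between 0.014 and 0.03 m and height (world z) of wedge_mid below 0.045 m), for 0.1 s.
At the end, for the whole second after the job is handed in: Gauge dial up (0.12 rad) on the tray floor, centre within 45 mm (tray x), 65 mm (y) of its middle, under 18 mm up; wedge on the base plate between bridge and thumb plate (wedge_mid -25 to 45 mm in holder x, 14 to 30 mm in y), holding the bolt open over 23.5 mm (value of joint bolt above 0.0235 m and x of wedge_mid in the frame of wedge_gap between -0.025 and 0.045 m and y of wedge_mid in the frame of wedge_gap between 0.014 and 0.03 m and height (world z) of wedge_mid below 0.045 m and x of gauge_mid in the frame of tray_floor between -0.045 and 0.045 m and y of gauge_mid in the frame of tray_floor between -0.065 and 0.065 m and z of gauge_mid in the frame of tray_floor below 0.018 m and angle between gauge_mid's own z axis and vertical below 0.12 rad and distance of gauge_mid from where it was at the start of the episode above 0.1 m); the robot touches nothing.
It fails at once if the gauge is dropped into the tray (falls freely there faster than 0.6 m/s) (horizontal distance between gauge_mid and tray_floor below 0.16 m and contact force between the fingers and anything else below 0.1 N and linear speed of gauge above 0.6 m/s).
It fails at once if a bystander is moved by more than 40 mm (distance of any of tee, block, long_spanner, tube, salve from where it was at the start of the episode above 0.04 m).
It also fails if it takes over 61 s, if anything falls off the work surface, if the arm or the gripper's body presses on something with over 40 N, if the wrist force passes 120 N, or if a joint passes its speed limit or range.

## Robot

A 6-joint arm with a two-finger parallel gripper is mounted at the origin on a cart in front of the work surface, level with it; the furniture and walls round the work are solid. World frame = base frame: x ahead of the robot, y to its left, z up, the work surface at z = 0. Lengths are in mm, angles in rad, forces in N, time in s.
With the tool pointing down it reaches from about 350 to 775 mm from the base axis. Payload 7.3 kg.
Tool frame: the origin (TCP) lies between the finger pads; the fingertips stand bot.tips_ahead ahead of it and the grasp point (between the pads) lies 6 mm ahead of it (bot.tips_ahead is the distance from the TCP to the fingertips, in mm); z points along the fingers, y is the line along which they close (so a half turn about z gives the same grasp; the last joint's range is limited). The gripper opens to 92 mm and grips with 3 to 60 N. Pads are 19 mm wide; open, the fingers measure 130 mm over their backs; the gripper's body (75 mm by 190 mm) begins 47 mm behind the grasp point.
Start: joints at [-1.495, 0.342, 1.524, -0, 1.275, -0.146], TCP at [115.514, -512.151, 251.741] pointing down, gripper open.
Joint ranges: [-2.53, 2.53], [-0.77, 2.02], [0.04, 2.7], [-1, 4.14], [0.28, 2.66], [-3.11, 3.11]. Speed limits (rad/s): [2.57, 2.57, 3.14, 3.14, 3.14, 3.14].

## Interface

Orientations are given as [roll, pitch, yaw] about the fixed x, y, z axes, in that order (R = Rz(yaw) Ry(pitch) Rx(roll)).
In Python, from plant import bot gives the robot as it stands. The module is installed in compiled form; this text tells all that it offers.
- The arm moves only by the tool step_arm, never from a script. Its argument "targets" is one flat list of numbers, 7 for each row, row after row: the opening, from 0 (shut) to 1 (fully open), then the shift along the tool's x, y, z each as a share of 100 mm, from -1 to 1, then the turn, a rotation vector about the tool's x, y, z each as a share of pi/4 rad, from -1 to 1. A call has 1 to 20 rows; each row is the pose to reach, as a shift and turn from the pose commanded when the call began, along the tool's axes at that moment; what a row does not reach only later rows make up. A row lasts 1/8 s, in which the tool goes at most 62.5 mm and 10.7 degrees, less where a joint would pass 70% of its speed; a pose out of reach is approached as far as the arm can. A call with a number of a shift or a turn outside -1 to 1 is refused whole. A call with a gripper value outside its range is refused whole. The fingers move at their own pace and stop on an object; the grip force is fixed at half the most. Time passes only in rows, so rows that repeat a pose let the fingers close. It gives the time, the measured TCP pose, the force, the opening and the grip force at its end, in the units of the state.
- bot.get_obs(): the state, without advancing time (a new reading comes with each control period).
- bot.capture(name): name is "scene" or "side" or "wrist"; returns (picture, depth): 480x640x3 uint8, blue, green, red; 480x640 float32, mm along the optical axis (not along the pixel's ray), 0 where there is no reading.
- bot.camera_info(name): a dict with "fx", "fy", "cx", "cy" (pixels), "camera_from_world" (4x4, takes a point from world to camera coordinates); the wrist camera has in their place "hand_eye" (4x4, takes a point from camera to tool coordinates, whose origin is the TCP and whose axes are the flange's). Camera axes: x right, y down, z forward; pixel columns grow to the right and rows downward; lengths in mm; the calibration is good to about 2 mm. A picture is of the moment at which its call begins: read the wrist's pose just before it. camera_info takes no time and is no camera call.
- bot.close_job(): hands the job in; it is judged then, once.
The state is a dict: "time": time; "joint_positions": joint angles; "dq": joint speeds; "tau": joint torques, N m; "tool_pos": TCP position; "tcp_rot": TCP orientation; "contact_force": force on the tool from outside, world axes, zero at the start; "moment": the same for the moment, N m; "grip_width": finger opening in mm; "finger_force": force on a finger pad.
Only numpy, scipy, OpenCV 4.12 (cv2) and the standard library are available. Lean on these libraries where they do the work, as an engineer would, in place of code of your own. Each camera call takes 0.05 s, during which the arm holds its last target. There are 200 camera calls.

## Working session

There is one attempt and no reset: what is moved stays moved. The work goes in short steps, Python scripts to look and compute and a tool call to move; the robot and the scene stay as the last step left them, time stands still between calls to the robot, and variables do not carry over. Pictures are saved under pics/ and viewed, at most 11 in all, crops included, and the job is handed in when it is done.

Besides the shell and the picture viewer there is one more tool, called after "Emit:" by a JSON object that holds its "name" and its "arguments", one argument or row to a line. step_arm: Moves the arm, as the interface text tells. Shift numbers are shares of 100 mm and turn numbers shares of pi/4 rad, none past 1 either way. Its arguments: {"type":"object","properties":{"targets":{"type":"array"}},"required":["targets"]}

```bash
mkdir -p pics; cat > h.py <<'E'
import numpy as np, cv2
from plant import bot
from scipy.spatial.transform import Rotation as R
def world(name, depth, info=None):
    i=bot.camera_info(name); v,u=np.mgrid[0:480,0:640]
    P=np.stack([(u-i['cx'])/i['fx']*depth,(v-i['cy'])/i['fy']*depth,depth],-1)
    T=np.linalg.inv(np.array(i['camera_from_world']))
    W=P@T[:3,:3].T+T[:3,3]; W[depth<=0]=np.nan; return W
E
python3 - <<'E'
from h import *
o=bot.get_obs(); print(o, bot.tips_ahead)
for n in ['scene','side']:
    p,d=bot.capture(n); cv2.imwrite(f'pics/{n}0.png',p); np.save(f'{n}0.npy',d)
    print(n,bot.camera_info(n))
E
```

```text
{'time': 0.0, 'joint_positions': array([-1.49503341e+00,  3.42696270e-01,  1.52507158e+00, -1.25345899e-05,
        1.27539686e+00, -1.45983307e-01]), 'dq': array([-0.00122003, -0.00076664,  0.00011517,  0.00090921,  0.00166884,
        0.00028362]), 'tau': array([-1.97648529e-03, -4.31246030e+01, -2.44224483e+01,  7.16049923e-02,
        5.58900239e-02, -1.06478396e-04]), 'tool_pos': array([ 115.46168078, -511.74189738,  251.03962835]), 'tcp_rot': array([-3.14003558e+00, -2.16820088e-04,  2.21749712e-01]), 'contact_force': array([-0.3292145 , -0.22504234, -0.19302996]), 'moment': array([0.03682564, 0.00106711, 0.00750498]), 'finger_force': 0.0, 'grip_width': 91.84567824421504} 25.0
scene {'fx': 460.6887635122995, 'fy': 460.6887635122995, 'cx': 314.4853367869445, 'cy': 243.16495761836796, 'camera_from_world': array([[-6.17950639e-01, -7.86203259e-01, -4.63055068e-03,
         3.41089419e+02],
       [-5.27823084e-01,  4.19216204e-01, -7.38688410e-01,
         2.98408874e+02],
       [ 5.82700437e-01, -4.54028864e-01, -6.74031150e-01,
         8.43311139e+02],
       [ 0.00000000e+00,  0.00000000e+00,  0.00000000e+00,
         1.00000000e+00]])}
side {'fx': 491.44216092599504, 'fy': 491.44216092599504, 'cx': 311.512725665905, 'cy': 244.71778838449603, 'camera_from_world': array([[-8.22100107e-01, -5.69061129e-01, -1.79121411e-02,
         4.38639041e+02],
       [-2.71032909e-01,  4.18830493e-01, -8.66673053e-01,
         1.65289951e+02],
       [ 5.00692097e-01, -7.07637230e-01, -4.98554887e-01,
         9.48630567e+02],
       [ 0.00000000e+00,  0.00000000e+00,  0.00000000e+00,
         1.00000000e+00]])}
```

View pics/scene0.png

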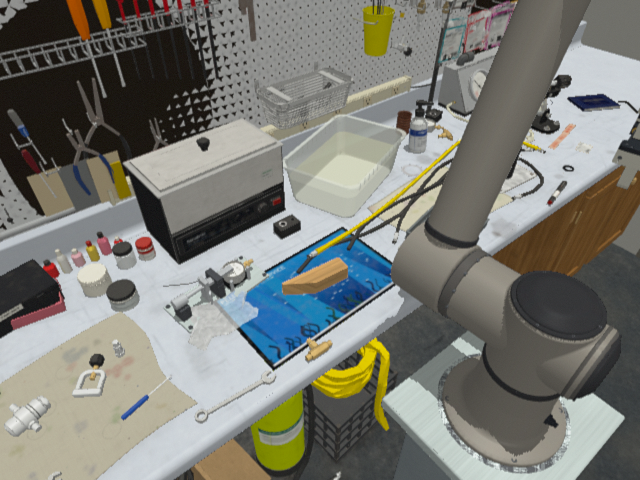

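View pics/side0.png

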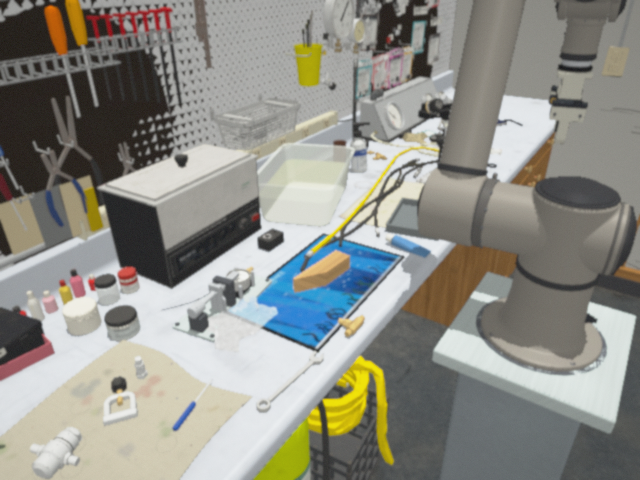

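The scene view shows the wedge at about (318,277) on the blue mat, the gauge at (236,270) and the holder's spring tube at (180,305). The side view shows a grey tray partly hidden at (405,215). Next I'll get coarse world positions.

```bash
python3 - <<'E'
from h import *
for n,pts in [('scene',dict(gauge=(236,270),wedgeA=(290,285),wedgeB=(345,265),bridge=(215,280),tube=(182,308),mat=(300,330),tee=(318,348),sp1=(205,415),sp2=(270,378),block=(287,226),salve=(122,293))),('side',dict(gauge=(240,278),bridge=(219,288),tube=(196,318),tray=(405,215),tray2=(395,225),bluetube=(410,245),bench=(260,350)))]:
    d=np.load(n+'0.npy'); W=world(n,d)
    for k,(u,v) in pts.items(): print(n,k,np.round(np.nanmedian(W[v-1:v+2,u-1:u+2].reshape(-1,3),0)))
print(bot.camera_info('wrist'))
E
```

```text
scene gauge [564. 217.  40.]
scene wedgeA [458. 143.  33.]
scene wedgeB [427.   8.  34.]
scene bridge [546. 277.  64.]
scene tube [539. 363.  41.]
scene mat [366. 186.   0.]
scene tee [297. 191.  17.]
scene sp1 [316. 434.   7.]
scene sp2 [311. 300.   1.]
scene block [629.  29.  30.]
scene salve [657. 446.  43.]
side gauge [561. 226.  43.]
side bridge [546. 303.  67.]
side tube [541. 374.  41.]
side tray [ 428. -308.    3.]
side tray2 [ 410. -206.   22.]
side bluetube [ 336. -139.   17.]
side bench [414. 341.  -1.]
{'fx': 364.2483493202879, 'fy': 364.2483493202879, 'cx': 322.4386068294253, 'cy': 238.99977376604934, 'hand_eye': array([[-1.16948384e-04, -9.56137751e-01, -2.92917373e-01,
         8.05525619e+01],
       [ 9.99999713e-01, -3.31218923e-04,  6.81907539e-04,
        -1.04262704e+00],
       [-7.49017317e-04, -2.92917209e-01,  9.56137515e-01,
        -1.32808577e+02],
       [ 0.00000000e+00,  0.00000000e+00,  0.00000000e+00,
         1.00000000e+00]])}
```

Emit:
{"name": "step_arm", "arguments": {
  "targets": [1,0.94,-0.5,-0.5,0,0,0.28,1,0.94,-0.5,-0.5,0,0,0.28,1,0.94,-0.5,-0.5,0,0,0.28]
}}

```text
time: 0.48
tool_pos: [198.4, -441.4, 303.5]
tcp_rot: [3.139, -0.001, 0.006]
contact_force: [0.0, 0.0, 0.7]
grip_width: 91.5
finger_force: 0.0
```

Emit:
{"name": "step_arm", "arguments": {
  "targets": [1,1,-0.8,0,0,0,0,1,1,-0.8,0,0,0,0,1,1,-0.8,0,0,0,0]
}}

```text
time: 0.85
tool_pos: [297.8, -360.5, 301.0]
tcp_rot: [-3.14, 0.0, 0.007]
contact_force: [-1.1, -0.9, -0.5]
grip_width: 91.8
finger_force: 0.0
```

Emit:
{"name": "step_arm", "arguments": {
  "targets": [1,1,-1,0,0,0,0,1,1,-1,0,0,0,0,1,1,-1,0,0,0,0]
}}

```text
time: 1.23
tool_pos: [396.7, -261.4, 301.1]
tcp_rot: [-3.141, 0.001, 0.004]
contact_force: [-1.4, 0.5, -0.6]
grip_width: 91.9
finger_force: 0.0
```

```bash
cat >> h.py <<'E'
def wristT(o):
    T=np.eye(4); T[:3,:3]=R.from_euler('xyz',o['tcp_rot']).as_matrix(); T[:3,3]=o['tool_pos']
    return T@np.array(bot.camera_info('wrist')['hand_eye'])
def shoot(tag):
    o=bot.get_obs(); p,d=bot.capture('wrist'); T=wristT(o)
    cv2.imwrite(f'pics/{tag}.png',p); np.savez(f'{tag}.npz',p=p,d=d,T=T); return p,d,T
def wpts(d,T):
    i=bot.camera_info('wrist'); v,u=np.mgrid[0:480,0:640]
    P=np.stack([(u-i['cx'])/i['fx']*d,(v-i['cy'])/i['fy']*d,d],-1)
    W=P@T[:3,:3].T+T[:3,3]; W[d<=0]=np.nan; return W
def ray(uv,T,z):
    i=bot.camera_info('wrist'); uv=np.atleast_2d(uv).astype(float)
    D=np.c_[(uv[:,0]-i['cx'])/i['fx'],(uv[:,1]-i['cy'])/i['fy'],np.ones(len(uv))]@T[:3,:3].T
    return T[:3,3]+D*((z-T[2,3])/D[:,2])[:,None]
E
python3 -c "
from h import *
shoot('w1')"
```

Emit:
{"name": "step_arm", "arguments": {
  "targets": [1,0.1,-1,0,0,0,0,1,0.1,-1,0,0,0,0]
}}

```text
time: 1.52
tool_pos: [404.7, -162.5, 301.2]
tcp_rot: [3.142, 0.001, 0.0]
contact_force: [0.2, 0.2, 1.1]
grip_width: 91.7
finger_force: 0.0
```

Emit:
{"name": "step_arm", "arguments": {
  "targets": [1,0.1,-1,0,0,0,0,1,0.1,-1,0,0,0,0]
}}

```text
time: 1.78
tool_pos: [414.9, -62.3, 301.4]
tcp_rot: [3.141, 0.001, 0.001]
contact_force: [1.0, -0.6, -0.4]
grip_width: 91.8
finger_force: 0.0
```

Emit:
{"name": "step_arm", "arguments": {
  "targets": [1,0.1,-1,0,0,0,0,1,0.1,-1,0,0,0,0]
}}

```text
time: 2.02
tool_pos: [425.3, 37.7, 301.5]
tcp_rot: [3.141, 0.0, 0.001]
contact_force: [0.9, -0.9, 0.3]
grip_width: 92.0
finger_force: 0.0
```

Emit:
{"name": "step_arm", "arguments": {
  "targets": [1,0.1,-1,0,0,0,0,1,0.1,-1,0,0,0,0,1,0.1,-1,0,0,0,0,1,0.1,-1,0,0,0,0]
}}

```text
time: 2.52
tool_pos: [435.4, 135.9, 301.3]
tcp_rot: [3.14, 0.001, 0.001]
contact_force: [0.4, -0.9, -0.2]
grip_width: 91.7
finger_force: 0.0
```

```bash
python3 -c "
from h import *
shoot('w2'); print(bot.get_obs()['tool_pos'])"
```

```text
[435.40812557 135.86334853 301.43598286]
```

View pics/w1.png

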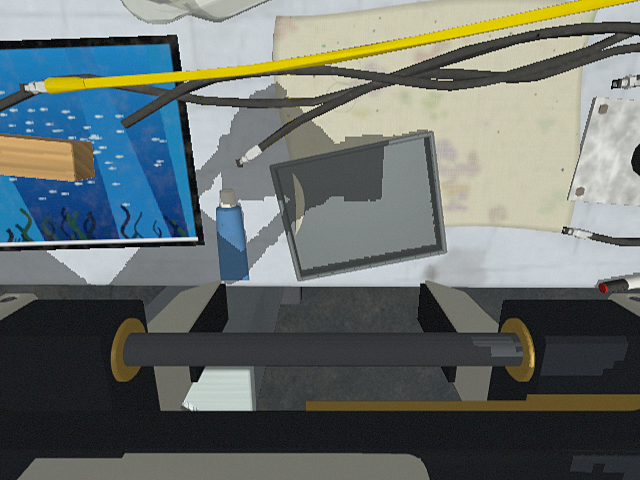

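View pics/w2.png

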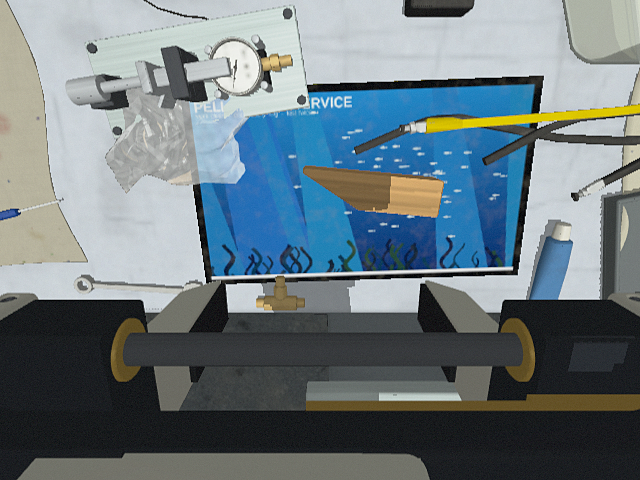

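w1 shows the tray corners at about (272,166), (433,131), (446,252) and (300,280). In w2 the gauge is at (237,62), the bridge at (180,73), the thumb plate at (150,83) and the tube at (88,90). The wedge's nose is at (305,170) and its rear at (442,200). Now I'll measure all of these.

```bash
cat > m.py <<'E'
from h import *
def rect(P): 
    (c,s,a)=cv2.minAreaRect(np.float32(P[:,:2])); return np.round(c,1),np.round(s,1),round(a,2),len(P)
z=np.load('w1.npz'); W=wpts(z['d'],z['T'])
m=np.zeros((480,640),bool); m[120:284,262:455]=1
X,Y,Z=W[...,0],W[...,1],W[...,2]
P=W[m&(Z>18)&(Z<30)]; print('tray rim',rect(P),np.median(P[:,2])); 
print('tray floor z',np.nanmedian(W[190:240,330:400,2]))
z=np.load('w2.npz'); p=z['p']; T=z['T']; W=wpts(z['d'],T); Z=W[...,2]
print('bench z',np.nanmedian(Z[150:180,40:90]),'mat z',np.nanmedian(Z[220:260,320:420]))
m=np.zeros((480,640),bool); m[0:145,50:315]=1
def big(mask):
    n,l,s,c=cv2.connectedComponentsWithStats(mask.astype(np.uint8)); k=1+np.argmax(s[1:,4]); return l==k
b=big(m&(Z>5)&(Z<11)); print('base',rect(W[b]),np.median(Z[b]),W[b].min(0),W[b].max(0))
for lo,hi in [(62,70),(70,76),(55,61),(50,55),(45,50)]:
    k=(m&(Z>lo)&(Z<hi)).astype(np.uint8); n,l,s,c=cv2.connectedComponentsWithStats(k)
    for j in range(1,n):
        if s[j,4]>40: print(lo,hi,'px',np.round(c[j]),rect(W[l==j]),np.median(Z[l==j]))
print('bag z',np.round(np.nanpercentile(Z[95:180,115:240],[50,90,99]),1))
m=np.zeros((480,640),bool); m[155:225,295:450]=1
w=m&(Z>30)&(Z<45); print('wedge top',rect(W[w]),np.median(Z[w]),W[w].min(0),W[w].max(0))
hsv=cv2.cvtColor(p,cv2.COLOR_BGR2HSV)
wood=big(m&(hsv[...,0]<25)&(hsv[...,1]>60)); print('wood',rect(W[wood]))
cn,_=cv2.findContours(w.astype(np.uint8),0,1); cn=max(cn,key=cv2.contourArea)
ap=cv2.approxPolyDP(cn,4,True)[:,0]; print(ap.tolist(), np.round(W[ap[:,1],ap[:,0]],1))
E
python3 m.py
```

```text
tray rim (array([ 405. , -300.8]), array([183.2, 184.3]), 11.98, 3118) 23.411366548294183
tray floor z 3.608477199764849
bench z -0.34341793353721073 mat z 1.4433422471018105
base (array([556.7, 267.7]), array([127.8, 225.7]), 8.85, 14194) 7.844964030958835 [497.41938938 151.38999749   5.00511478] [636.37386407 387.48185333  10.99967022]
62 70 px [175.  71.] (array([564.5, 273. ]), array([44.1, 16.4]), 9.12, 952) 67.47699491663411
62 70 px [151.  78.] (array([559.7, 296.3]), array([ 6.8, 27.9]), 84.34, 134) 66.7623623481935
62 70 px [83. 89.] (array([550.4, 362.9]), array([19.5, 30.9]), 7.33, 665) 65.19979925360309
70 76 px [144.  76.] (array([560.3, 300.5]), array([27.6,  9.8]), 8.95, 320) 71.48243875524912
55 61 px [206.  68.] (array([575. , 247.2]), array([29.1, 42.3]), 7.97, 883) 58.5698215677578
55 61 px [160.  77.] (array([559.7, 291.5]), array([17.5, 28.6]), 86.13, 297) 58.54315060154477
55 61 px [114.  87.] (array([554.2, 345.3]), array([22.8, 69. ]), 18.54, 593) 58.700629249235135
55 61 px [189.  91.] (array([546.3, 266.1]), array([ 9. , 18.3]), 51.7, 50) 58.857147375840384
45 50 px [255.  38.] (array([596.3, 200.4]), array([6.8, 7.3]), 87.67, 60) 47.278689194320606
45 50 px [237.  64.] (array([572.7, 221.3]), array([51.5, 49.9]), 4.99, 430) 47.250823453788314
45 50 px [264.  84.] (array([556.1, 194.4]), array([7.3, 7.1]), 71.65, 56) 47.33020870231752
45 50 px [161.  96.] (array([544.3, 297.1]), array([ 4.1, 18.7]), 64.11, 50) 46.06762546959419
bag z [ 9.1 14.1 46.2]
wedge top (array([447.5,  82.4]), array([154.6,  41.3]), 84.69, 4345) 37.59929780352786 [420.44379523   4.07610846  30.00007049] [474.53159027 157.69130948  40.31406804]
wood (array([nan, nan]), array([nan,  0.]), nan, 4572)
[[303, 168], [358, 209], [438, 213], [442, 180]] [[473.8 157.6  36.7]
 [428.5  96.9  35.4]
 [424.2   7.5  36.7]
 [460.9   6.4  35.9]]
```

Emit:
{"name": "step_arm", "arguments": {
  "targets": [0.65,0.06,1,1,0,0,-1,0.65,0.06,1,1,0,0,-1,0.65,0.06,1,1,0,0,-1,0.65,0.06,1,1,0,0,-1,0.65,0.06,1,1,0,0,-1]
}}

```text
time: 3.2
tool_pos: [441.1, 35.6, 201.5]
tcp_rot: [-3.142, 0.001, 0.787]
contact_force: [-0.4, 0.4, 0.9]
grip_width: 59.8
finger_force: 0.0
```

```bash
python3 - <<'E'
from h import *
z=np.load('w2.npz'); W=wpts(z['d'],z['T'])
O=np.array([563.3,280.9]); th=.1553; hx=np.array([np.cos(th),np.sin(th)]); hy=np.array([-hx[1],hx[0]])
X=(W[...,:2]-O)@hx; Y=(W[...,:2]-O)@hy; Z=W[...,2]
print('rows x from -150, cols y from -60 (max z per 15 mm)')
for x in range(-165,0,15):
    print(x,[int(round(np.nanpercentile(Z[(X>x)&(X<x+15)&(Y>y)&(Y<y+15)],95))) if ((X>x)&(X<x+15)&(Y>y)&(Y<y+15)).any() else None for y in range(-90,105,15)])
o=bot.get_obs(); print(o['tool_pos'],o['tcp_rot'],o['joint_positions'])
E
```

```text
rows x from -150, cols y from -60 (max z per 15 mm)
-165 [3, 333, 3, 3, 3, 3, 3, 3, 2, 1, 1, 1, 1]
-150 [347, 344, 3, 3, 3, 3, 2, 3, 1, 1, 1, 1, 1]
-135 [364, 366, 365, 3, 3, 3, 3, 3, 1, 1, 1, 1, 1]
-120 [388, 384, 366, 6, 8, 8, 7, 6, 6, 1, 1, 1, 1]
-105 [365, 366, 365, 346, 10, 13, 16, 14, 9, 9, 7, 6, 7]
-90 [3, 3, 3, 7, 10, 15, 17, 17, 12, 10, 11, 11, 10]
-75 [3, 3, 3, 8, 11, 13, 16, 14, 12, 11, 12, 11, 9]
-60 [3, 3, 9, 10, 10, 10, 12, 12, 11, 9, 9, 9, 9]
-45 [9, 9, 9, 9, 10, 11, 11, 13, 13, 12, 10, 10, 11]
-30 [48, 48, 48, 47, 64, 68, 11, 45, 15, 14, 10, 9, 9]
-15 [48, 43, 59, 60, 65, 69, 66, 72, 60, 60, 66, 67, 67]
[441.13156964  35.59750693 201.48565885] [-3.14153592e+00  7.27015962e-04  7.87261958e-01] [-9.26251390e-02  2.45142321e-01  1.81476429e+00 -5.93593336e-04
  1.08219312e+00  6.91188012e-01]
```

Emit:
{"name": "step_arm", "arguments": {
  "targets": [0.65,-0.09,0.1,1,0,0,-0.88,0.65,-0.09,0.1,1,0,0,-0.88,0.65,-0.09,0.1,1,0,0,-0.88,0.65,-0.09,0.1,1,0,0,-0.88,0.65,-0.09,0.1,1,0,0,-0.88]
}}

```text
time: 3.82
tool_pos: [442.0, 22.8, 101.7]
tcp_rot: [3.142, 0.0, 1.475]
contact_force: [0.7, -0.2, -0.3]
grip_width: 59.4
finger_force: 0.0
```

```bash
python3 - <<'E'
from h import *
p,d,T=shoot('w3'); W=wpts(d,T); Z=W[...,2]
m=(Z>31)&(Z<42)&(W[...,0]>380)&(W[...,0]<520)&(W[...,1]>0)&(W[...,1]<180)
m=cv2.morphologyEx(m.astype(np.uint8),cv2.MORPH_OPEN,np.ones((3,3)))>0
P=W[m]; print(cv2.minAreaRect(np.float32(P[:,:2])),len(P),np.median(P[:,2]))
o=bot.get_obs(); print(o['tool_pos'],o['tcp_rot'])
E
```

```text
((446.7609558105469, 83.3183822631836), (154.94113159179688, 41.15575408935547), 84.78498077392578) 17594 37.74152179940067
[442.06796771  23.07938178 101.82830341] [3.14131696e+00 3.21430370e-04 1.47393676e+00]
```

Emit:
{"name": "step_arm", "arguments": {
  "targets": [0.65,0,0,0.6,0,0,0,0.65,0,0,0.7,0,0,0,0.65,0,0,0.7,0,0,0,0,0,0,0.7,0,0,0,0,0,0,0.7,0,0,0,0,0,0,0.7,0,0,0,0,0,0,0.7,0,0,0]
}}

```text
time: 4.75
tool_pos: [442.5, 24.3, 32.8]
tcp_rot: [3.14, 0.0, 1.479]
contact_force: [-0.8, -0.5, 8.5]
grip_width: 40.7
finger_force: 29.9
```

Emit:
{"name": "step_arm", "arguments": {
  "targets": [0,0,0,-0.3,0,0,0,0,0,0,-0.6,0,0,0,0,0,0,-0.6,0,0,0]
}}

```text
time: 5.12
tool_pos: [443.5, 24.2, 93.7]
tcp_rot: [3.136, 0.0, 1.479]
contact_force: [-0.2, -0.7, -1.8]
grip_width: 41.1
finger_force: 29.9
```

```bash
python3 - <<'E'
from h import *
p,d,T=shoot('w4'); W=wpts(d,T); o=bot.get_obs(); print(o['tool_pos'],o['tcp_rot'],o['grip_width'],o['finger_force'])
Z=W[...,2]
m=(Z>75)&(Z<115)&(W[...,0]>390)&(W[...,0]<500)&(W[...,1]>45)&(W[...,1]<190)
P=W[m]; print(len(P)); tp=(P-[o['tool_pos'][0],o['tool_pos'][1],0])
for y in range(45,170,10):
    q=P[(P[:,1]>y)&(P[:,1]<y+10)]
    if len(q)>20: print(y,np.round([np.percentile(q[:,2],80),q[:,0].min(),q[:,0].max()],1))
E
```

```text
[442.52949865  24.29932551  92.48917219] [3.13902326e+00 2.02486336e-04 1.47853606e+00] 40.5781119976389 29.87911283969879
28114
45 [ 99.1 425.2 466.9]
55 [ 99.1 426.2 467.8]
65 [ 99.1 426.8 468.8]
75 [ 99.1 427.6 469. ]
85 [ 99.1 428.5 469.9]
95 [ 99.1 429.2 470.7]
105 [ 99.1 434.3 471.5]
115 [ 99.1 441.1 472.3]
125 [ 99.2 447.5 473.2]
135 [ 99.1 454.3 473.7]
```

Emit:
{"name": "step_arm", "arguments": {
  "targets": [0,0.97,-0.35,0,0,0,1,0,0.97,-0.35,0,0,0,1,0,0.97,-0.35,0,0,0,1,0,0.97,-0.35,0,0,0,1,0,0.97,-0.35,0,0,0,1]
}}

```text
time: 5.8
tool_pos: [415.2, 124.3, 90.6]
tcp_rot: [-3.14, 0.002, 0.69]
contact_force: [-0.6, 1.3, -1.2]
grip_width: 40.8
finger_force: 29.9
```

Emit:
{"name": "step_arm", "arguments": {
  "targets": [0,0.44,-0.94,0,0,0,0.684,0,0.44,-0.94,0,0,0,0.684,0,0.44,-0.94,0,0,0,0.684,0,0.44,-0.94,0,0,0,0.684]
}}

```text
time: 6.3
tool_pos: [388.9, 224.8, 90.6]
tcp_rot: [3.141, 0.002, 0.158]
contact_force: [-0.1, -0.1, -1.3]
grip_width: 41.1
finger_force: 29.9
```

Emit:
{"name": "step_arm", "arguments": {
  "targets": [0,-0.07,-0.5,0,0,0,0,0,-0.07,-0.5,0,0,0,0,0,-0.07,-0.5,0,0,0,0]
}}

```text
time: 6.68
tool_pos: [375.1, 272.1, 91.2]
tcp_rot: [3.141, 0.001, 0.158]
contact_force: [-0.0, -0.1, -1.0]
grip_width: 41.1
finger_force: 29.9
```

```bash
cat > rel.py <<'E'
from h import *
import sys
def go(tag):
    p,d,T=shoot(tag); o=bot.get_obs(); print(o['time'],o['tool_pos'],o['tcp_rot'],o['grip_width'],o['contact_force'])
    W=wpts(d,T); Z=W[...,2]
    for lo,hi in [(65.5,69.5),(70,74)]:
        k=((Z>lo)&(Z<hi)&(W[...,0]>530)&(W[...,0]<600)&(W[...,1]>255)&(W[...,1]<330)).astype(np.uint8)
        n,l,s,c=cv2.connectedComponentsWithStats(k)
        for j in range(1,n):
            if s[j,4]>150: print(lo,np.round(c[j]),cv2.minAreaRect(np.float32(W[l==j][:,:2])),s[j,4])
    return p,d,T,W,o
E
python3 - <<'E'
from rel import *
p,d,T,W,o=go('w5'); Z=W[...,2]; zt=o['tool_pos'][2]+6.6
m=(abs(Z-zt)<4)&(W[...,0]>400)&(W[...,0]<545)&(W[...,1]>230)&(W[...,1]<340)
m=cv2.morphologyEx(m.astype(np.uint8),cv2.MORPH_OPEN,np.ones((3,3)))>0
P=W[m]; print('wedge z',np.median(P[:,2]),len(P))
th=o['tcp_rot'][2]; hx=np.array([np.cos(th),np.sin(th)]); hy=np.array([-hx[1],hx[0]])
X=(P[:,:2]-o['tool_pos'][:2])@hx; Y=(P[:,:2]-o['tool_pos'][:2])@hy
for x in range(25,145,10):
    k=(X>x)&(X<x+10)
    if k.sum()>20: print(x+5,np.round([Y[k].min(),Y[k].max(),X[k].max()],1))
E
```

```text
6.725 [375.27400127 271.88786563  91.27292101] [3.14096239e+00 9.76637608e-04 1.56496671e-01] 40.67297256122382 [-0.53237341  0.4347913  -1.30226045]
wedge z 95.92374881424978 26795
30 [-18.9  22.1  35. ]
40 [-18.7  22.4  45. ]
50 [-18.5  22.6  55. ]
60 [-18.3  22.7  65. ]
70 [-18.2  22.8  75. ]
80 [-18.1  20.5  85. ]
90 [-17.8  14.9  95. ]
100 [-17.8  10.  105. ]
110 [-17.6   4.7 115. ]
120 [-17.5  -0.7 118.2]
```

View pics/w5.png

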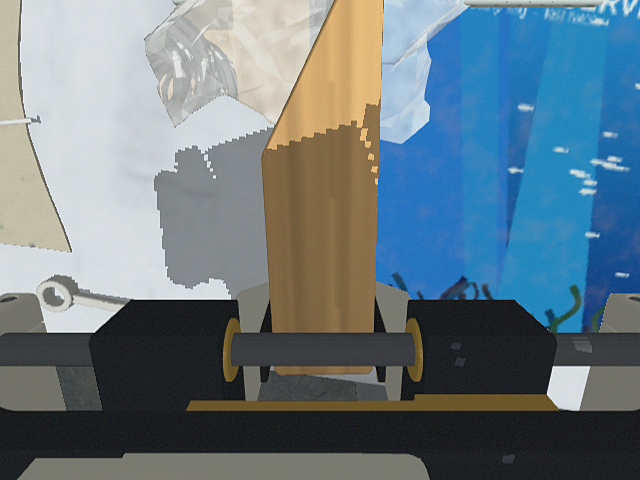

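```bash
cat >> rel.py <<'E'
def tool(tag):
    z=np.load(tag+'.npz'); H=np.array(bot.camera_info('wrist')['hand_eye']); return wpts(z['d'],H),z
E
python3 - <<'E'
from rel import *
for t in ['w4','w5']:
    P,z=tool(t); hsv=cv2.cvtColor(z['p'],cv2.COLOR_BGR2HSV)
    m=(hsv[...,0]<25)&(hsv[...,1]>60)&(abs(P[...,1])<40)&(P[...,0]>20)&(P[...,2]<10)&(P[...,2]>-20)
    Q=P[m]; print(t,len(Q))
    for x in range(25,140,15):
        k=(abs(Q[:,0]-x)<2)
        if k.sum()>20: print(x,np.round([Q[k,1].min(),Q[k,1].max(),np.percentile(Q[k,2],5),np.median(Q[k,2]),np.percentile(Q[k,2],95)],1))
    print(bot.get_obs()['joint_positions'])
E
```

```text
w4 28194
25 [-22.   19.2  -5.7  -4.8  -3.9]
40 [-22.1  18.9  -5.8  -4.8  -3.8]
55 [-22.1  18.7  -5.8  -4.9  -3.9]
70 [-22.5  18.3  -5.9  -4.9  -3.8]
85 [-16.   18.3  -5.9  -4.9  -3.8]
100 [-7.9 18.1 -6.  -4.8 -3.7]
115 [ 0.1 17.8 -6.  -4.8 -3.7]
[ 4.61561903e-01  4.40409934e-01  1.89543531e+00 -4.26273130e-04
  8.06868299e-01  1.87615630e+00]
w5 28159
25 [-21.6  19.2  -5.8  -4.8  -3.9]
40 [-22.   19.   -5.8  -4.8  -3.8]
55 [-22.2  18.6  -5.8  -4.8  -3.8]
70 [-22.5  18.4  -5.8  -4.8  -3.8]
85 [-15.9  18.   -5.9  -4.9  -3.8]
100 [-8.  18.2 -5.9 -4.9 -3.7]
115 [ 0.1 17.9 -6.  -4.8 -3.7]
[ 4.61561903e-01  4.40409934e-01  1.89543531e+00 -4.26273130e-04
  8.06868299e-01  1.87615630e+00]
```

Emit:
{"name": "step_arm", "arguments": {
  "targets": [0,0,0,-0.27,0,0,0.02,0,0.45,0,-0.27,0,0,0.02,0,0.87,0,-0.27,0,0,0.02,0,0.87,0,-0.27,0,0,0.02,0,0.87,0,-0.27,0,0,0.02]
}}

```text
time: 7.35
tool_pos: [460.5, 285.1, 118.0]
tcp_rot: [3.141, 0.002, 0.139]
contact_force: [-0.1, -0.7, -1.8]
grip_width: 41.0
finger_force: 29.9
```

```bash
cat >> rel.py <<'E'
def inframe(tag):
    P,z=tool(tag); o=bot.get_obs(); W=wpts(z['d'],z['T']); Z=W[...,2]
    hsv=cv2.cvtColor(z['p'],cv2.COLOR_BGR2HSV); out={}
    m=(hsv[...,0]<25)&(hsv[...,1]>60)&(abs(P[...,1])<40)&(P[...,0]>20)&(P[...,2]<10)&(P[...,2]>-20); Q=P[m]
    e=np.array([[x,Q[abs(Q[:,0]-x)<1.5,1].max()] for x in range(25,120,5) if (abs(Q[:,0]-x)<1.5).sum()>20])
    print('wedge flat side y(x) tool:',np.polyfit(e[:,0],e[:,1],1),'nose x',Q[:,0].max(),'z',np.median(Q[:,2]))
    for n,lo,hi in [('bridge',65,70),('plate',70,75)]:
        k=((Z>lo)&(Z<hi)&(abs(P[...,1])<60)&(P[...,0]>20)&~cv2.dilate(m.astype(np.uint8),np.ones((5,5))).astype(bool)).astype(np.uint8)
        nn,l,s,c=cv2.connectedComponentsWithStats(k)
        for j in range(1,nn):
            if s[j,4]>150: 
                q=np.float32(P[l==j][:,:2]); print(n,np.round(c[j]),s[j,4],np.round(cv2.boxPoints(cv2.minAreaRect(q)),1).tolist(),cv2.minAreaRect(q)[1:])
E
python3 - <<'E'
from rel import *
go('w6'); inframe('w6')
E
```

```text
7.4 [460.1500877  285.36821189 118.19680991] [3.14093157e+00 2.11937010e-03 1.39686412e-01] 40.69432362050367 [-0.32858536 -0.04604062 -2.37026754]
65.5 [389.  78.] ((565.0531005859375, 269.44232177734375), (43.63339614868164, 8.10312557220459), 8.868101119995117) 1649
wedge flat side y(x) tool: [-1.34672578e-02  1.93236435e+01] nose x 118.4483381806804 z -4.816053000641745
bridge [390.  78.] 1453 [[79.5999984741211, 27.299999237060547], [123.0999984741211, 26.600000381469727], [123.30000305175781, 33.79999923706055], [79.80000305175781, 34.5]] ((7.2075114250183105, 43.49708557128906), 89.00955200195312)
bridge [207.  84.] 551 [[93.0, -59.599998474121094], [106.80000305175781, -60.5], [107.4000015258789, -50.0], [93.69999694824219, -49.099998474121094]] ((10.545684814453125, 13.767979621887207), 86.39842224121094)
```

View pics/w6.png

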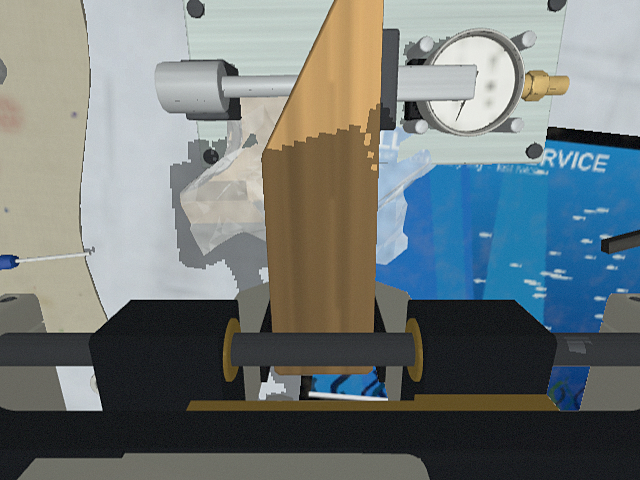

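Emit:
{"name": "step_arm", "arguments": {
  "targets": [0,-0.4,-0.013,0,0,0,0,0,-0.72,-0.013,0,0,0,0,0,-0.72,-0.013,0.4,0,0,0,0,-0.72,-0.013,0.77,0,0,0,0,-0.72,-0.013,0.77,0,0,0,0,-0.72,-0.013,0.77,0,0,0]
}}

```text
time: 8.15
tool_pos: [389.8, 277.7, 42.7]
tcp_rot: [-3.141, -0.001, 0.14]
contact_force: [0.8, 0.9, -1.8]
grip_width: 41.0
finger_force: 29.9
```

```bash
python3 - <<'E'
from h import *
o=bot.get_obs(); print(o['tool_pos'],o['tcp_rot'],o['contact_force'],o['moment'])
O=np.array([563.3,280.9]); th=.1553; hx=np.array([np.cos(th),np.sin(th)]); hy=np.array([-hx[1],hx[0]])
print((o['tool_pos'][:2]-O)@hx,(o['tool_pos'][:2]-O)@hy)
E
```

```text
[389.77301028 277.71253274  42.71178364] [-3.14143980e+00 -5.77812072e-04  1.40327710e-01] [ 0.81479484  0.93916198 -1.75108113] [-0.00238447  0.04239622 -0.07919256]
-171.93164856274635 23.6914400583471
```

Emit:
{"name": "step_arm", "arguments": {
  "targets": [0,0,0,0.015,0,0,0,0,0.25,0,0.015,0,0,0,0,0.5,0,0.015,0,0,0,0,0.5,0,0.015,0,0,0]
}}

```text
time: 8.65
tool_pos: [440.1, 284.1, 40.6]
tcp_rot: [3.141, -0.0, 0.139]
contact_force: [0.4, -3.2, -1.7]
grip_width: 40.7
finger_force: 29.9
```

Emit:
{"name": "step_arm", "arguments": {
  "targets": [0,0.15,0,0,0,0,0,0,0.3,0,0,0,0,0,0,0.45,0,0,0,0,0,0,0.45,0,0,0,0,0]
}}

```text
time: 9.15
tool_pos: [483.1, 289.7, 39.9]
tcp_rot: [3.14, 0.002, 0.14]
contact_force: [2.1, -5.5, -4.2]
grip_width: 40.7
finger_force: 29.9
```

```bash
python3 - <<'E'
from rel import *
go('w7'); inframe('w7'); o=bot.get_obs()
O=np.array([563.3,280.9]); th=.1553; hx=np.array([np.cos(th),np.sin(th)]); hy=np.array([-hx[1],hx[0]])
print((o['tool_pos'][:2]-O)@hx,(o['tool_pos'][:2]-O)@hy)
E
```

```text
9.2 [483.04171091 289.7260071   39.95211492] [3.14001982e+00 1.52215122e-03 1.39699511e-01] 40.86179420365971 [ 1.61579992 -5.42149157 -5.45160902]
65.5 [424. 130.] ((564.01220703125, 273.6092834472656), (44.15694808959961, 16.411441802978516), 9.022449493408203) 9278
65.5 [247. 137.] ((556.613525390625, 322.4618835449219), (26.74652862548828, 1.3782060146331787), 10.267603874206543) 288
70 [230. 142.] ((555.7257690429688, 325.2726745605469), (9.45351505279541, 28.232707977294922), 89.99870300292969) 3026
wedge flat side y(x) tool: [-6.53277644e-03  1.93548117e+01] nose x 118.19706127005679 z -5.160361253817648
bridge [424. 130.] 9367 [[55.70000076293945, 19.5], [99.9000015258789, 18.700000762939453], [100.19999694824219, 35.400001525878906], [55.900001525878906, 36.20000076293945]] ((16.724117279052734, 44.27653121948242), 88.9802017211914)
bridge [246. 138.] 409 [[63.900001525878906, -22.600000381469727], [90.69999694824219, -23.299999237060547], [90.69999694824219, -21.899999618530273], [64.0, -21.200000762939453]] ((1.4327764511108398, 26.744585037231445), 88.46875)
bridge [134. 141.] 1641 [[69.69999694824219, -60.0], [83.80000305175781, -60.0], [83.80000305175781, -48.099998474121094], [69.80000305175781, -48.0]] ((11.96024227142334, 14.015800476074219), 89.6712417602539)
plate [227. 138.] 3682 [[63.20000076293945, -31.700000762939453], [90.9000015258789, -32.099998474121094], [91.0999984741211, -21.899999618530273], [63.400001525878906, -21.399999618530273]] ((10.247063636779785, 27.72578239440918), 89.05567932128906)
-77.9272185541997 21.13385854422584
```

View pics/w7.png

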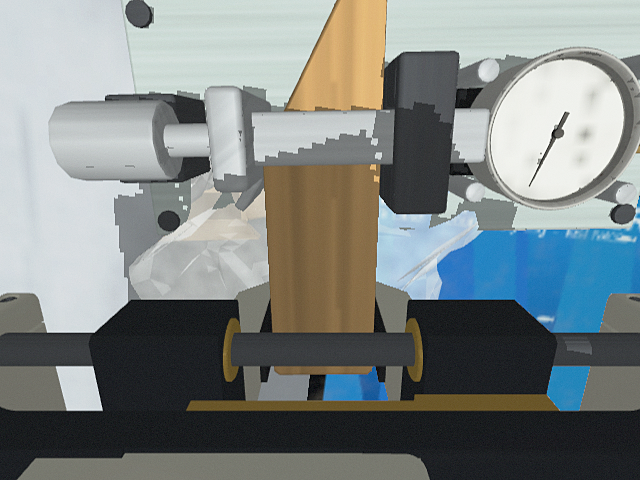

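The wedge's nose has passed through. The thumb plate at (230,140) is pushed back 40.7 mm from the bridge at (424,130), and the gauge is still seated at (558,132). I'll drive the last 31 mm and release.

Emit:
{"name": "step_arm", "arguments": {
  "targets": [0,0.16,-0.002,0,0,0,0,0,0.31,-0.005,0,0,0,0,0,0.31,-0.005,0,0,0,0]
}}

```text
time: 9.57
tool_pos: [515.0, 294.7, 40.4]
tcp_rot: [3.14, -0.001, 0.14]
contact_force: [3.5, -6.6, -3.8]
grip_width: 40.4
finger_force: 29.9
```

Emit:
{"name": "step_arm", "arguments": {
  "targets": [0.65,0,0,0,0,0,0,0.65,0,0,0,0,0,0,0.65,0,0,0,0,0,0,0.65,0,0,0,0,0,0,0.65,0,0,0,0,0,0]
}}

```text
time: 10.2
tool_pos: [514.4, 295.8, 40.2]
tcp_rot: [3.142, -0.0, 0.14]
contact_force: [-0.4, -0.8, -0.5]
grip_width: 59.7
finger_force: 0.0
```

Emit:
{"name": "step_arm", "arguments": {
  "targets": [0.65,0,0,-0.2,0,0,0,0.65,0,0,-0.6,0,0,0,0.65,0,0,-0.9,0,0,0,0.65,0,0,-0.9,0,0,0,0.65,0,0,-0.9,0,0,0]
}}

```text
time: 10.82
tool_pos: [513.9, 295.5, 129.4]
tcp_rot: [3.141, 0.001, 0.14]
contact_force: [0.2, 0.3, 0.9]
grip_width: 59.8
finger_force: 0.0
```

```bash
python3 - <<'E'
from rel import *
p,d,T,W,o=go('w8'); Z=W[...,2]
O=np.array([563.3,280.9]); th=.1553; hx=np.array([np.cos(th),np.sin(th)]); hy=np.array([-hx[1],hx[0]])
X=(W[...,:2]-O)@hx; Y=(W[...,:2]-O)@hy
hsv=cv2.cvtColor(p,cv2.COLOR_BGR2HSV)
m=(hsv[...,0]<25)&(hsv[...,1]>60)&(Z>35)&(Z<52)&(X>-90)&(X<100)&(Y>-10)&(Y<60)
print('wedge z',np.median(Z[m]),'rear x',np.percentile(X[m],.3),'nose',np.percentile(X[m],99.8))
for x in (-60,-50,-40,-30,25,35,45,60): 
    k=m&(abs(X-x)<1.5)
    if k.sum()>10: print(x,np.round([Y[k].min(),Y[k].max()],1))
# plate, gauge in holder frame
k=(Z>70)&(Z<75)&(abs(X)<20)&(Y>25)&(Y<65); print('plate',[np.percentile(Y[k],q) for q in (1,50,99)])
k=(Z>45)&(Z<51)&(abs(X)<32)&(abs(Y+60)<32); print('gauge',X[k].min(),X[k].max(),Y[k].min(),Y[k].max(),np.mean(W[k],0),cv2.minEnclosingCircle(np.float32(W[k][:,:2])))
print('TCP',(o['tool_pos'][:2]-O)@hx,(o['tool_pos'][:2]-O)@hy)
E
```

```text
10.875 [513.70219022 295.38945191 128.90063541] [3.14092521e+00 2.24704156e-03 1.40070725e-01] 59.936979025280145 [ 0.5056566   0.28756199 -0.32400731]
65.5 [378. 191.] ((564.3585205078125, 273.4617004394531), (43.71697235107422, 16.118898391723633), 9.217798233032227) 2369
70 [278. 196.] ((556.1080932617188, 326.06085205078125), (27.539766311645508, 9.779815673828125), 4.994875907897949) 782
wedge z 45.399678004352324 rear x -62.86256469780722 nose 89.16285504158394
-60 [ 0.8 41. ]
-50 [ 0.9 41.3]
-40 [ 1.2 40.9]
-30 [ 0.5 41.2]
25 [ 0.7 41.4]
35 [ 0.9 36.9]
45 [ 1.1 31.5]
60 [ 0.6 23.3]
plate [np.float64(41.61281123979823), np.float64(46.23993786271636), np.float64(51.099382173305635)]
gauge -25.696177202744828 25.787882005166903 -87.98862060423473 -32.661403820152856 [574.22241329 217.19351228  47.21956345] ((573.3318481445312, 217.16067504882812), 31.884035110473633)
TCP -46.75973103293674 21.98668926801332
```

```bash
python3 - <<'E'
from h import *
W=world('scene',np.load('scene0.npy')); 
for x in range(600,760,20):
    print(x,[int(np.nanmax(W[...,2][(abs(W[...,0]-x)<10)&(abs(W[...,1]-y)<15)],initial=-1)) for y in range(-20,340,30)])
z=np.load('w1.npz'); Q=wpts(z['d'],z['T']); Z=Q[...,2]
hsv=cv2.cvtColor(z['p'],cv2.COLOR_BGR2HSV)
m=np.zeros((480,640),bool); m[120:278,262:455]=1
m&=(Z>20)&(Z<27)&(hsv[...,1]<60)&(Q[...,0]>315)
n,l,s,c=cv2.connectedComponentsWithStats(m.astype(np.uint8)); k=1+np.argmax(s[1:,4])
print('tray',cv2.minAreaRect(np.float32(Q[l==k][:,:2])),s[k])
z2=Q[110:250,270:440,2]; print('corners',[np.round(ray(c,z['T'],24)[0],0) for c in [(272,166),(433,131),(446,252),(300,280)]])
E
```

```text
600 [1, 1, 0, 0, 1, 2, 8, 47, 48, 42, -1, 9]
620 [29, 32, 33, 1, 0, 0, 10, 9, 6, 7, 6, 6]
640 [30, 34, 34, 1, 1, 2, 1, 5, 1, 1, 2, 3]
660 [30, 32, 31, 0, 0, 0, 2, 1, 0, 1, 2, 1]
680 [0, -1, 72, 75, 1, 1, 0, 1, 2, 75, 215, 214]
700 [215, 215, 217, 216, 219, 220, 220, 222, 221, 222, 222, 216]
720 [220, 222, 221, 221, 222, 223, 222, 222, 222, 221, 223, 221]
740 [221, 222, 222, 223, 222, 223, 222, 222, 222, 221, 222, 220]
tray ((386.0028076171875, -304.8526306152344), (143.97747802734375, 184.35081481933594), 11.927327156066895) [ 269  130  178  139 2564]
corners [array([ 436., -204.,   24.]), array([ 474., -379.,   24.]), array([ 336., -408.,   24.]), array([ 299., -233.,   24.])]
```

```bash
python3 - <<'E'
from h import *
for n in ('scene','side'):
    W=world(n,np.load(n+'0.npy')); 
    for y in range(160,320,20):
        k=(W[...,2]>60)&(abs(W[...,1]-y)<8)&(W[...,0]>640)&(W[...,0]<720)
        if k.any(): print(n,y,np.round(np.percentile(W[...,0][k],[0,2,10]),1), end=' | ')
E
```

```text
scene 160 [693.2 695.2 696.8] | scene 180 [692.5 693.7 696.1] | scene 200 [690.6 692.8 695.3] | scene 220 [690.7 692.1 694. ] | scene 240 [689.4 691.8 693.3] | scene 260 [689.6 690.5 692.5] | scene 280 [687.7 689.7 691.8] | scene 300 [688.6 690.3 692.2] | side 160 [695.3 697.1 698.8] | side 180 [695.2 695.7 697.7] | side 200 [693.8 695.  696.7] | side 220 [692.3 694.3 695.9] | side 240 [692.3 693.4 695.1] | side 260 [690.  692.2 694.3] | side 280 [690.3 691.6 693.6] | side 300 [690.  692.3 694.2] |
```

Emit:
{"name": "step_arm", "arguments": {
  "targets": [0.8,0.23,0.4,0,0,0,-1,0.8,0.23,0.4,0,0,0,-1,0.8,0.23,0.4,0,0,0,-1,0.8,0.23,0.4,0,0,0,-1,0.8,0.23,0.4,0,0,0,-1]
}}

```text
time: 11.5
tool_pos: [542.2, 259.1, 128.8]
tcp_rot: [-3.14, 0.002, 0.926]
contact_force: [-0.3, -0.4, -0.1]
grip_width: 73.2
finger_force: 0.0
```

Emit:
{"name": "step_arm", "arguments": {
  "targets": [0.8,-0.12,0.46,0,0,0,-1,0.8,-0.12,0.46,0,0,0,-1,0.8,-0.12,0.46,0,0,0,-1,0.8,-0.12,0.46,0,0,0,-1,0.8,-0.12,0.46,0,0,0,-1,0.8,-0.12,0.46,0,0,0,-1]
}}

```text
time: 12.25
tool_pos: [572.1, 222.0, 129.8]
tcp_rot: [-3.141, 0.0, 1.707]
contact_force: [0.0, -0.7, 0.9]
grip_width: 73.8
finger_force: 0.0
```

```bash
python3 - <<'E'
from rel import *
p,d,T,W,o=go('w9'); P,_=tool('w9'); Z=W[...,2]
# pins (tops z 40 / 48) and dial in tool frame
k=((Z>44)&(Z<51)&(abs(P[...,1])<40)&(P[...,0]>-45)&(P[...,0]<45)).astype(np.uint8)
n,l,s,c=cv2.connectedComponentsWithStats(k)
for j in range(1,n):
    if s[j,4]>30: q=P[l==j]; print(np.round(c[j]),s[j],np.round(q.min(0),1),np.round(q.max(0),1),np.round(q.mean(0),1))
E
```

```text
12.3 [572.17899863 222.05681932 129.87409169] [-3.14106867e+00  1.45221359e-04  1.70730279e+00] 73.75717820527646 [ 0.1298625  -0.44364351 -0.21504558]
65.5 [319. 182.] ((563.8500366210938, 273.6875305175781), (43.68831253051758, 16.12512969970703), 9.026482582092285) 2417
70 [314.  73.] ((555.92041015625, 326.4576721191406), (27.716079711914062, 9.393331527709961), 6.9531965255737305) 1006
[321. 259.] [ 280  218   83   79 1145] [-24.3 -25.9  80. ] [27.4 25.9 85.7] [ 0.5  0.  82.8]
[290. 295.] [285 289  12  13 125] [-28.1 -23.6  80.5] [-20.3 -16.1  85.7] [-23.7 -19.8  82.7]
[353. 294.] [347 288  13  13 120] [-27.3  17.1  80.7] [-19.3  24.9  85.6] [-22.9  21.   82.6]
```

View pics/w9.png

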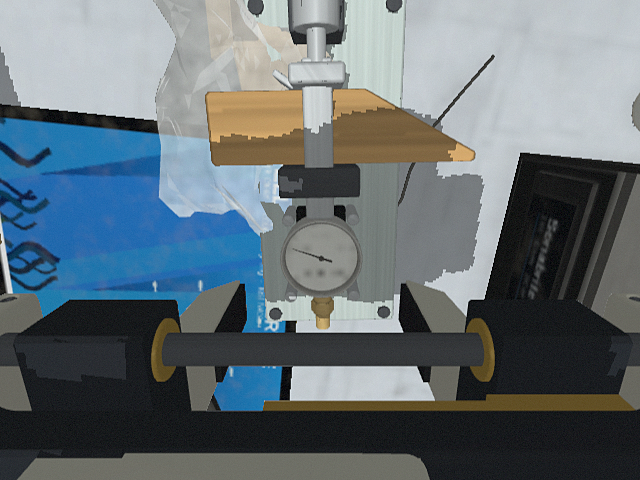

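The wedge holds the thumb plate back at (317,73). The gauge, at (321,259), is centred between the fingers. I'll lower, grasp and lift.

Emit:
{"name": "step_arm", "arguments": {
  "targets": [0.8,0.01,0,0.4,0,0,-0.02,0.8,0.01,0,0.7,0,0,-0.02,0.8,0.01,0,0.81,0,0,-0.02,0.8,0.01,0,0.81,0,0,-0.02,0,0.01,0,0.81,0,0,-0.02,0,0.01,0,0.81,0,0,-0.02,0,0.01,0,0.81,0,0,-0.02,0,0.01,0,0.81,0,0,-0.02]
}}

```text
time: 13.3
tool_pos: [572.5, 223.1, 50.2]
tcp_rot: [3.14, -0.0, 1.727]
contact_force: [-1.5, -0.5, 6.3]
grip_width: 49.9
finger_force: 30.0
```

Emit:
{"name": "step_arm", "arguments": {
  "targets": [0,0,0,-0.15,0,0,0,0,0,0,-0.4,0,0,0,0,0,0,-0.8,0,0,0,0,0,0,-0.8,0,0,0,0,0,0,-0.8,0,0,0]
}}

```text
time: 13.92
tool_pos: [571.7, 222.9, 128.9]
tcp_rot: [-3.141, 0.0, 1.727]
contact_force: [0.8, -0.9, -1.8]
grip_width: 50.0
finger_force: 30.0
```

```bash
python3 - <<'E'
from rel import *
p,d,T,W,o=go('w10'); P,_=tool('w10'); 
q=P[(abs(P[...,0]-1)<15)&(abs(P[...,1])<15)&(P[...,2]<30)]; print('dial z tool',np.median(q[:,2]),len(q)); 
A=np.c_[q[:,:2],np.ones(len(q))]; print('tilt',np.linalg.lstsq(A,q[:,2],rcond=None)[0])
p2,d2=bot.capture('scene'); cv2.imwrite('pics/s2.png',p2[180:400,130:430])
E
```

```text
13.975 [571.40574309 222.81683935 128.16863183] [-3.13945136e+00  2.95960978e-04  1.72658468e+00] 50.240906102357954 [-0.66507181  0.1388143  -1.3447889 ]
65.5 [321. 184.] ((563.9584350585938, 273.99945068359375), (44.01401138305664, 15.751202583312988), 8.823390007019043) 2428
70 [319.  75.] ((555.5982055664062, 326.3647155761719), (27.556869506835938, 9.341633796691895), 6.268864631652832) 995
dial z tool 8.17751723901398 3071
tilt [ 1.28494473e-02 -2.38671828e-03  8.05425856e+00]
```

View pics/w10.png

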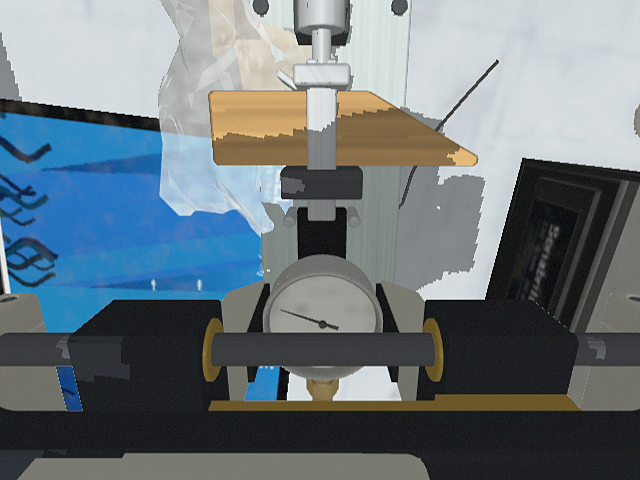

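Emit:
{"name": "step_arm", "arguments": {
  "targets": [0,-0.4,-0.4,0,0,0,0,0,-0.8,-0.8,0,0,0,0,0,-0.95,-0.95,0,0,0,0]
}}

```text
time: 14.4
tool_pos: [490.4, 112.6, 128.0]
tcp_rot: [-3.137, 0.0, 1.725]
contact_force: [0.0, 1.0, -1.6]
grip_width: 50.0
finger_force: 30.0
```

Emit:
{"name": "step_arm", "arguments": {
  "targets": [0,-0.4,-0.4,0,0,0,0,0,-0.8,-0.8,0,0,0,0,0,-0.95,-0.95,0,0,0,0]
}}

```text
time: 14.78
tool_pos: [411.4, 4.4, 128.3]
tcp_rot: [-3.138, -0.001, 1.725]
contact_force: [0.7, 0.6, -1.1]
grip_width: 50.0
finger_force: 30.0
```

Emit:
{"name": "step_arm", "arguments": {
  "targets": [0,-0.5,-0.12,0,0,0,0,0,-1,-0.25,0,0,0,0]
}}

```text
time: 15.02
tool_pos: [404.1, -97.9, 128.7]
tcp_rot: [-3.141, -0.001, 1.728]
contact_force: [1.0, 0.2, -1.6]
grip_width: 50.1
finger_force: 30.0
```

Emit:
{"name": "step_arm", "arguments": {
  "targets": [0,-0.5,-0.12,0,0,0,0,0,-1,-0.25,0,0,0,0]
}}

```text
time: 15.28
tool_pos: [394.9, -200.9, 128.5]
tcp_rot: [-3.141, -0.001, 1.726]
contact_force: [0.4, -0.2, -1.3]
grip_width: 50.0
finger_force: 30.0
```

Emit:
{"name": "step_arm", "arguments": {
  "targets": [0,-0.5,-0.12,0,0,0,0,0,-1,-0.25,0,0,0,0,0,-1,-0.25,0,0,0,0,0,-1,-0.25,0,0,0,0]
}}

```text
time: 15.78
tool_pos: [385.8, -301.2, 128.2]
tcp_rot: [-3.14, -0.002, 1.726]
contact_force: [-0.4, 0.4, -1.0]
grip_width: 50.3
finger_force: 30.0
```

```bash
python3 - <<'E'
from rel import *
p,d,T,W,o=go('w11'); P,_=tool('w11'); print(o['joint_positions'])
q=P[(abs(P[...,1])<30)&(P[...,0]>18)&(P[...,0]<30)&(P[...,2]<20)]; print('rim top z tool',np.percentile(q[:,2],[2,10,50]),len(q),q[:,0].max())
Z=W[...,2]; m=(Z>20)&(Z<27)&(W[...,1]>-420)&(W[...,1]<-190)
n,l,s,c=cv2.connectedComponentsWithStats(m.astype(np.uint8))
for j in range(1,n):
    if s[j,4]>100: print(s[j],cv2.minAreaRect(np.float32(W[l==j][:,:2])))
E
```

```text
15.825 [ 386.02855968 -300.81458418  128.4845196 ] [-3.14041785e+00 -2.08090303e-03  1.72704847e+00] 50.05050590923303 [-0.60477665 -0.95102552 -1.39327517]
[-8.18833349e-01  4.20818574e-01  1.78773582e+00  2.42459283e-04
  9.35419919e-01 -9.75230838e-01]
rim top z tool [-88.21734791 -86.35391423 -78.62740989] 32986 29.99945256108674
[ 198  108  230  190 5585] ((379.45635986328125, -277.36248779296875), (144.1391143798828, 129.10733032226562), 11.946585655212402)
[ 486  115   97  184 2525] ((513.8491821289062, -255.30506896972656), (48.13894271850586, 127.95377349853516), 4.602967262268066)
```

View pics/w11.png

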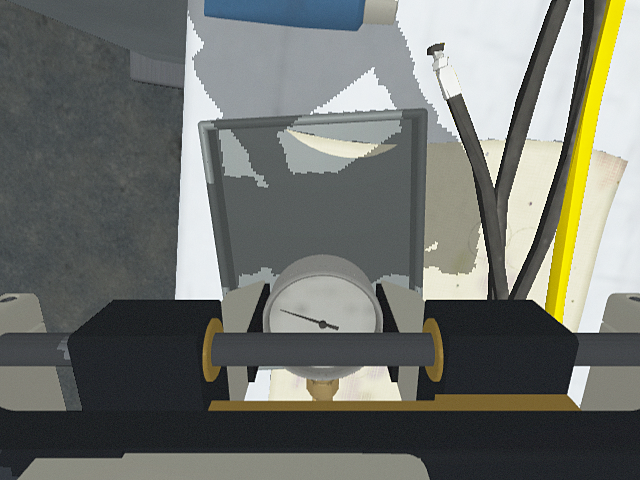

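The gauge is held face up at (322,322), over the tray that spans roughly (200–427, 110–290). I'll lower it now.

Emit:
{"name": "step_arm", "arguments": {
  "targets": [0,0,0,0.35,0,0,0,0,0,0,0.7,0,0,0,0,0,0,0.85,0,0,0,0,0,0,0.9,0,0,0,0,0,0,0.92,0,0,0,0,0,0,0.92,0,0,0]
}}

```text
time: 16.58
tool_pos: [386.9, -302.5, 38.0]
tcp_rot: [3.141, 0.001, 1.727]
contact_force: [0.4, 1.5, -0.9]
grip_width: 50.0
finger_force: 30.0
```

Emit:
{"name": "step_arm", "arguments": {
  "targets": [0,0,0,0.01,0,0,0,0,0,0,0.02,0,0,0,0,0,0,0.02,0,0,0]
}}

```text
time: 16.95
tool_pos: [386.4, -302.2, 35.3]
tcp_rot: [3.142, 0.0, 1.727]
contact_force: [-0.4, 0.3, -1.0]
grip_width: 50.0
finger_force: 30.0
```

Emit:
{"name": "step_arm", "arguments": {
  "targets": [0,0,0,0.01,0,0,0,0,0,0,0.015,0,0,0,0,0,0,0.02,0,0,0,0,0,0,0.02,0,0,0]
}}

```text
time: 17.45
tool_pos: [386.4, -302.1, 33.2]
tcp_rot: [-3.142, 0.0, 1.727]
contact_force: [0.6, -0.2, -1.3]
grip_width: 49.9
finger_force: 30.0
```

Emit:
{"name": "step_arm", "arguments": {
  "targets": [0,0,0,0.01,0,0,0,0,0,0,0.02,0,0,0,0,0,0,0.02,0,0,0]
}}

```text
time: 17.82
tool_pos: [386.5, -302.2, 33.0]
tcp_rot: [3.141, 0.001, 1.727]
contact_force: [-4.8, 3.6, 19.0]
grip_width: 49.9
finger_force: 30.0
```

The gauge touched the tray floor. I'll ease off 1.5 mm, open and retreat.

Emit:
{"name": "step_arm", "arguments": {
  "targets": [0,0,0,-0.015,0,0,0,0,0,0,-0.015,0,0,0,0.75,0,0,-0.015,0,0,0,0.75,0,0,-0.015,0,0,0,0.75,0,0,-0.015,0,0,0,0.75,0,0,-0.015,0,0,0]
}}

```text
time: 18.58
tool_pos: [386.4, -302.1, 32.6]
tcp_rot: [-3.141, -0.0, 1.727]
contact_force: [0.8, -0.0, 0.4]
grip_width: 69.0
finger_force: 0.0
```

Emit:
{"name": "step_arm", "arguments": {
  "targets": [0.75,0,0,-0.2,0,0,0,0.75,0,0,-0.5,0,0,0,0.75,0,0,-1,0,0,0,0.75,0,0,-1,0,0,0]
}}

```text
time: 19.08
tool_pos: [388.0, -303.7, 136.0]
tcp_rot: [3.137, 0.006, 1.727]
contact_force: [0.4, -0.5, 0.4]
grip_width: 69.3
finger_force: 0.0
```

Emit:
{"name": "step_arm", "arguments": {
  "targets": [0.75,-0.6,0,-0.5,0,0,0,0.75,-0.8,0,-1,0,0,0,0.75,-0.8,0,-1,0,0,0,0.75,-0.8,0,-1,0,0,0]
}}

```text
time: 19.58
tool_pos: [398.4, -380.7, 231.5]
tcp_rot: [-3.141, -0.002, 1.726]
contact_force: [0.1, 0.9, -1.3]
grip_width: 68.7
finger_force: 0.0
```

```bash
python3 - <<'E'
from rel import *
p,d,T=shoot('w12'); W=wpts(d,T); Z=W[...,2]
th=.2075; c0=np.array([386,-305]); tx=np.array([np.cos(th),np.sin(th)]); ty=np.array([-tx[1],tx[0]])
X=(W[...,:2]-c0)@tx; Y=(W[...,:2]-c0)@ty
m=(Z>20)&(Z<40)&(abs(X)<58)&(abs(Y)<75)
q=W[m&(Z>28)]; print('gauge rim',cv2.minEnclosingCircle(np.float32(np.c_[X[m&(Z>28)],Y[m&(Z>28)]])),np.percentile(q[:,2],[2,50,98]))
A=np.c_[q[:,:2],np.ones(len(q))]; print('tilt',np.linalg.lstsq(A,q[:,2],rcond=None)[0])
p2,d2=bot.capture('scene'); Ws=world('scene',d2); 
O=np.array([563.3,280.9]); t=.1553; hx=np.array([np.cos(t),np.sin(t)]); hy=np.array([-hx[1],hx[0]])
X=(Ws[...,:2]-O)@hx; Y=(Ws[...,:2]-O)@hy; k=(Ws[...,2]>70)&(Ws[...,2]<76)&(abs(X)<16)&(Y>5)&(Y<70); print('plate y',np.percentile(Y[k],[2,50,98]))
cv2.imwrite('pics/fin.png',np.hstack([p2[180:420,100:400],p[100:340,150:450]]))
print(bot.get_obs()['contact_force'],bot.get_obs()['time'])
E
```

```text
gauge rim ((2.209897518157959, 2.385892152786255), 26.016191482543945) [28.22654112 30.15943112 32.1404405 ]
tilt [-6.66502251e-04 -7.56583293e-03  2.81656134e+01]
plate y [41.88674354 46.54294638 49.68377297]
[ 0.04148639  0.16980108 -1.60396584] 19.675
```

View pics/fin.png

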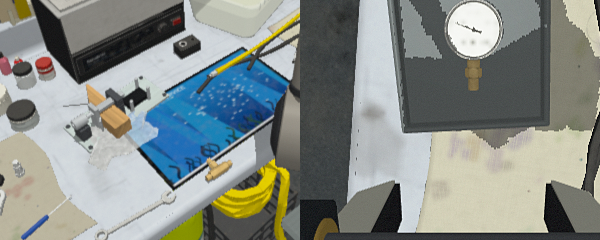

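The gauge lies flat, face up, in the tray, 2 mm from its middle. The wedge holds the bolt at about 26.5 mm, and the bystanders are where they were.

```bash
python3 -c "
from plant import bot
print(bot.close_job())"
```

```text
the job is handed in; nothing more can be done
None
```

The job is handed in: the wedge alone holds the bolt open at about 26.5 mm, and the gauge lies face up near the middle of the grey tray, with the bystanders left in place; the hand-in call returned no verdict.

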